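# Show a lacquered ball under the inspection lamp

## Task

Switch on the inspection lamp by pushing the plunger on its base right down to its stop. Then lift the dish with the freshly lacquered walnut ball by its wooden grip, carry it over to the white card and hold it level and still with its underside about 10 cm above the card, facing as it stood, for two seconds; then give it a quarter turn there, either way, and finish still holding it up over the card, level and still. The ball must stay at the middle of the dish all along, the gripper must not touch its fresh finish, and the other things on the bench stay where they lie.

Things in the scene. Friction and masses are not known exactly. Their poses are not given: they have to be found in the camera images.
- plunger_top (a point): top of the steel push plunger of the lamp's switch, a round head 25 mm across that stands up out of a steel collar near the end of the lamp base that is nearer to the robot; the point is the middle of the head's top face, 57 mm above the bench when up; it goes straight down
- plunger (a joint): travel of the plunger in m: 0 up, 0.008 fully down on its stop; the spring pushes back with 1.8 N at the start and 6 N at the stop, and lifts it again when let go
- lamp: inspection lamp, fixed: beige metal base 230 (x) x 110 x 30 mm high, plunger 80 mm from its middle at the -x end, steel stem 235 mm tall 85 mm from the middle at the +x end; a conical beige shade, mouth 100 mm across, reaches from the stem's top towards -y and down, its mouth's centre at about (55, -96, 185) mm; nothing of it is higher than 250 mm; origin in the middle of the base's underside
- card_top (a point): middle of the top face of a white card of mount board, 140 x 140 x 2 mm, fixed flat on the bench in the lamp's light, some 270 mm to the -y side of the lamp
- dish_grip (a point): centre of the dish's wooden grip: a straight bar 76 mm long (its x), 14 mm wide (y) and 18 mm tall, on a 14 mm wide steel strap spanning the dish over its middle; 92 mm above the dish's underside, on the dish's axis, 52 mm above the ball's top; z up when level; a half turn of the dish makes no difference
- dish: the dish: shallow, aluminium, round, 141 mm across, 17 mm tall, with the handle strap's legs 73 mm either side of the middle; about 200 g; origin at the middle of its underside, axes parallel to those of dish_grip
- dish_seat (a point): point on the dish's axis, 22 mm above its underside, where the ball's centre lies when the ball rests at the dish's middle
- ball_center (a point): centre of the loose turned walnut ball, 36 mm across, 18 g, lying in the middle of the dish, whose surface rises outwards by 6 degrees to a radius of 35 mm and by 13 degrees beyond; freshly lacquered: not to be touched
- cork_mat: the square cork mat, 150 x 150 x 6 mm, fixed on the bench, on which the dish stands at first, with the grip parallel to the mat's x axis; origin at the middle of its underside
- bradawl: a bradawl with a turned walnut handle and nickel blade, 160 mm long along its x, 29 mm thick, lying on the bench; to be left alone
- key0: an L-shaped silver aluminium frame corner key, legs 48 mm long, 11 mm wide and 4 mm thick, lying flat between mat and card; origin at the middle of its underside; to be left alone
- key1: an L-shaped silver aluminium frame corner key, legs 48 mm long, 11 mm wide and 4 mm thick, lying flat between mat and card; origin at the middle of its underside; to be left alone
- key2: an L-shaped silver aluminium frame corner key, legs 48 mm long, 11 mm wide and 4 mm thick, lying flat near the lamp; origin at the middle of its underside; to be left alone
- roller: a black rubber hand roller, 32 mm thick and 90 mm wide, with wooden handle, 160 mm long along its x; to be left alone
- stretcher_bar: a walnut stretcher bar, 300 x 42 x 18 mm, long along its x; to be left alone
- tape_roll: a roll of brown framing tape, 76 mm across and 24 mm tall, lying flat; to be left alone
Things that resemble listed ones, but are neither listed nor needed, are in the scene too. Leave any green look-alike of the dish alone. Several things look just like the cork_mat: the one meant starts farthest from the robot's base.

How it is judged:
By the outcome, as a careful person would: the job done as asked, in the order asked, and still so for the second after the job is handed in, while the arm keeps its last pose, push and grip.
It also fails if it takes over 70 s, if anything falls off the work surface, if the arm or the gripper's body presses on something with over 40 N, if the wrist force passes 120 N, or if a joint passes its speed limit or range.

## Robot

A 7-joint arm with a two-finger parallel gripper is mounted at the origin on the work surface. World frame = base frame: x ahead of the robot, y to its left, z up, the work surface at z = 0. Lengths are in m, angles in rad, forces in N, time in s.
With the tool pointing down it reaches from about 0.35 to 0.9 m from the base axis. Payload 8.1 kg.
Tool frame: the origin (TCP) lies at the very end of the fingers, on their centre line; the grasp point (between the pads) lies 19 mm behind it; x points along the fingers, y is the direction in which the jaws open and shut, and the axes are right-handed (so a half turn about x gives the same grasp; the last joint's range is limited). The gripper opens to 92 mm and grips with 3 to 60 N. Pads are 19 mm wide; open, the fingers measure 130 mm over their backs; the gripper's body (75 mm by 190 mm) begins 47 mm behind the grasp point.
Start: joints at [1.066, 0.434, 0.025, 1.573, -0.012, 1.134, -0.075], TCP at [0.244, -0.575, 0.227] pointing down, gripper open.
Joint ranges: [-2.62, 2.62], [-0.44, 2.09], [-1.27, 1.32], [0.08, 2.57], [-1.32, 4.46], [0.12, 2], [-2.74, 2.74]. Speed limits (rad/s): [2.22, 2.22, 3.01, 3.01, 3.14, 3.14, 3.14].

## Interface

Orientations are given as a rotation vector (axis times angle).
In Python, from cell import * gives the robot as it stands.
- The arm moves only by the shell command python3 -m handwheel 'ROWS' [FORCE]. ROWS is JSON, a list of rows, each a list of 7 numbers: the opening, from 0 (shut) to 1 (fully open), then the shift along the tool's x, y, z in m, then the turn, a rotation vector about the tool's x, y, z in rad. A call has 1 to 10 rows; each row shifts and turns the commanded pose from where the row before left it, along the tool's axes as they then stand; what a row does not reach is not made up. A row lasts 1/10 s, in which the tool goes at most 50 mm and 8.59 degrees, less where a joint would pass 70% of its speed; a pose out of reach is approached as far as the arm can. A call is refused whole if a number of a shift passes 0.05 or a number of a turn 0.15, either way. A call with a gripper value outside its range is refused whole. The fingers move at their own pace and stop on an object; FORCE is the grip in N (left out, the last holds). Time passes only in rows, so rows that do not move let the fingers close. It gives the time, the measured TCP pose, the force and the opening at its end, in the units of the state.
- observe(): the state, without advancing time (a new reading comes with each control period).
- get_image(name): name is "scene" or "top" or "wrist"; returns (picture, depth): 384x512x3 uint8, blue, green, red; 384x512 float32, m along the optical axis (not along the pixel's ray), 0 where there is no reading.
- get_calibration(name): a dict with "camera_matrix" (3x3 intrinsics, pixels), "pose" (4x4, takes a point from camera to world coordinates). Camera axes: x right, y down, z forward; pixel columns grow to the right and rows downward; lengths in m; the calibration is good to about 2 mm. A picture is of the moment at which its call begins: read the wrist's pose just before it. get_calibration takes no time and is no camera call; for the wrist camera it gives the pose at the moment of the call.
- sign_off(): hands the job in, once; it reports no verdict.
The state is a dict: "clock": time; "joints": joint angles; "dq": joint speeds; "joint_efforts": joint torques, N m; "position": TCP position; "ee_rot": TCP orientation; "force": force on the tool from outside, world axes, zero at the start; "ft_torque": the same for the moment, N m; "width": opening from 0.0 (shut) to 1.0 (fully open).
Only numpy, scipy, OpenCV 4.12 (cv2) and the standard library are available. Lean on these libraries where they do the work, as an engineer would, in place of code of your own. Each camera call takes 0.05 s, during which the arm holds its last target. There are 200 camera calls.

## Working session

There is one attempt and no reset: what is moved stays moved. The work goes in short steps, Python scripts to look and compute and a shell command to move; the robot and the scene stay as the last step left them, time stands still between calls to the robot, and variables do not carry over. Pictures are saved under pics/ and viewed, about 8 in all and at most 12, crops included, and the job is handed in when it is done.

```bash
mkdir -p pics; cat > h.py <<'E'
from cell import *
import numpy as np, cv2
from scipy.spatial.transform import Rotation as R
def save(n,f,crop=None,s=1.5):
    im,d=get_image(n); c=get_calibration(n); np.savez('pics/'+f+'.npz',im=im,d=d,K=c['camera_matrix'],P=c['pose'])
    if crop: u0,v0,u1,v1=crop; im=im[v0:v1,u0:u1]
    cv2.imwrite('pics/'+f+'.png',cv2.resize(im,None,fx=s,fy=s,interpolation=cv2.INTER_CUBIC))
def pt(f,u,v,z=None):
    a=np.load('pics/'+f+'.npz');K=np.array(a['K']);P=np.array(a['P'])
    r=np.linalg.inv(K)@[u,v,1]
    if z is None:
        w=a['d'][int(round(v))-1:int(round(v))+2,int(round(u))-1:int(round(u))+2]; d=np.median(w[w>0]) if (w>0).any() else np.nan
        return (P@np.r_[r*d,1])[:3]
    q=P[:3,:3]@r; return P[:3,3]+q*(z-P[2,3])/q[2]
E
python3 - <<'E'
from h import *
save('scene','s0');save('top','t0')
o=observe();print(o['clock'],o['position'],o['ee_rot'],o['force'],o['width']);print(R.from_rotvec(o['ee_rot']).as_matrix().round(3))
for n in('scene','top','wrist'): print(np.round(get_calibration(n)['pose'],3))
E
```

```text
0.1 [ 0.24417536 -0.57484879  0.22602471] [ 2.0007726   0.40875003 -2.00157845] [-0.78463025  0.08770179  0.35736241] 0.9998159604237011
[[-0.001  0.391 -0.92 ]
 [ 0.001 -0.92  -0.391]
 [-1.    -0.001  0.   ]]
[[-0.157  0.696 -0.701  1.483]
 [ 0.988  0.118 -0.103  0.085]
 [ 0.011 -0.708 -0.706  1.075]
 [ 0.     0.     0.     1.   ]]
[[ 0.024 -0.982  0.187  0.267]
 [-0.999 -0.028 -0.019 -0.057]
 [ 0.024 -0.186 -0.982  1.247]
 [ 0.     0.     0.     1.   ]]
[[ 0.391 -0.883 -0.259  0.315]
 [-0.92  -0.375 -0.109 -0.546]
 [-0.001  0.281 -0.96   0.384]
 [ 0.     0.     0.     1.   ]]
```

View pics/t0.png

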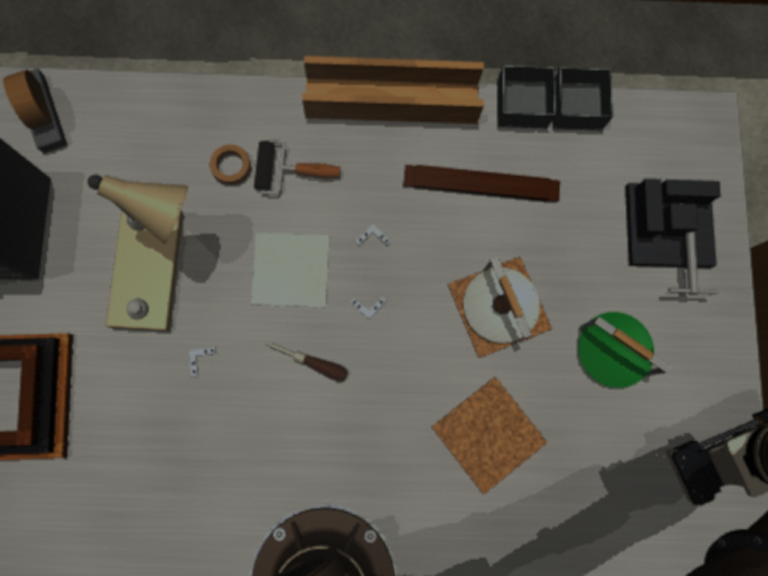

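View pics/s0.png

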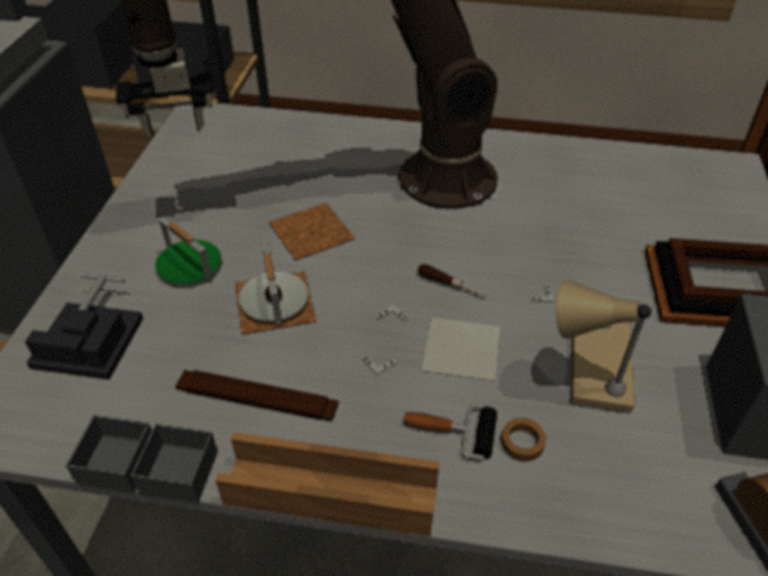

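The top view (1.5x) shows the plunger head at (137,307), the card corners near (254,233)–(327,306), and the dish with its grip running from (504,276) to (519,316), on the farther mat. The scene view agrees: plunger behind the shade, grip at about (268,265).

```bash
python3 - <<'E'
from h import *
f=lambda n,u,v,z=None: print(n,(u,v),z,pt(n,u/1.5,v/1.5,z).round(4))
print('plunger');f('t0',137,307);f('t0',137,307,.057)
print('card');[f('t0',u,v,.002) for u,v in((256,233),(328,236),(326,306),(251,304),(290,270))];f('t0',290,270)
print('grip');[f('t0',u,v,.098) for u,v in((504,276),(519,316),(511,296))];f('t0',511,296)
f('s0',268,265);f('s0',268,265,.107)
print('mat');[f('t0',u,v,.006) for u,v in((448,282),(522,258),(551,330),(480,356))]
print('base');[f('t0',u,v,.03) for u,v in((108,326),(168,331),(182,212))]
print('card s');[f('s0',u,v,.002) for u,v in((429,319),(501,326),(497,379),(423,372))]
E
```

```text
plunger
t0 (137, 307) None [0.4611 0.3441 0.0557]
t0 (137, 307) 0.057 [0.4609 0.3436 0.057 ]
card
t0 (256, 233) 0.002 [0.6186 0.1505 0.002 ]
t0 (328, 236) 0.002 [0.6169 0.0136 0.002 ]
t0 (326, 306) 0.002 [0.4815 0.0123 0.002 ]
t0 (251, 304) 0.002 [0.4814 0.152  0.002 ]
t0 (290, 270) 0.002 [0.5484 0.0826 0.002 ]
t0 (290, 270) None [0.5486 0.0827 0.0013]
grip
t0 (504, 276) 0.098 [ 0.5269 -0.3018  0.098 ]
t0 (519, 316) 0.098 [ 0.4568 -0.3271  0.098 ]
t0 (511, 296) 0.098 [ 0.4916 -0.3136  0.098 ]
t0 (511, 296) None [ 0.4898 -0.3116  0.1073]
s0 (268, 265) None [ 0.4994 -0.3098  0.1102]
s0 (268, 265) 0.107 [ 0.4962 -0.3111  0.107 ]
mat
t0 (448, 282) 0.006 [ 0.5331 -0.2154  0.006 ]
t0 (522, 258) 0.006 [ 0.5837 -0.3562  0.006 ]
t0 (551, 330) 0.006 [ 0.4471 -0.4083  0.006 ]
t0 (480, 356) 0.006 [ 0.3951 -0.2752  0.006 ]
base
t0 (108, 326) 0.03 [0.4292 0.4014 0.03  ]
t0 (168, 331) 0.03 [0.423  0.2934 0.03  ]
t0 (182, 212) 0.03 [0.647  0.2855 0.03  ]
card s
s0 (429, 319) 0.002 [0.4898 0.0125 0.002 ]
s0 (501, 326) 0.002 [0.4847 0.1582 0.002 ]
s0 (497, 379) 0.002 [0.6212 0.1577 0.002 ]
s0 (423, 372) 0.002 [0.6277 0.018  0.002 ]
```

```bash
cat > plan.py <<'E'
from h import *
def th(M): return np.arctan2(M[1,1],M[0,1])
def plan(wps):
    """wps: (x,y,z,theta_deg(tool y heading) ,rows); prints tool-frame rows, level tool"""
    o=observe(); M=R.from_rotvec(o['ee_rot']).as_matrix(); p=np.array(o['position']); t=th(M)
    print('now',o['clock'],p.round(4),np.degrees(t).round(2),'x-axis',M[:,0].round(4),'F',np.round(o['force'],1),'w',round(o['width'],3))
    for x,y,z,d,n in wps:
        q=np.array([x,y,z]); dt=(np.radians(d)-t)/n
        for i in range(n):
            g=p+(q-p)/(n-i)-p; L=np.array([[0,np.cos(t),np.sin(t)],[0,np.sin(t),-np.cos(t)],[-1,0,0]])
            s=(L.T@g).round(3); r=round(-dt,3); p=p+L@s; t-=r
            print([*s.tolist(),r],end=' ')
        print('->',p.round(3),np.degrees(t).round(1))
if __name__=='__main__':
    import sys,json; plan(json.loads(sys.argv[1]))
E
python3 plan.py '[[0.40,-0.35,0.24,-41,10],[0.51,-0.07,0.24,-8,10],[0.49,0.20,0.24,22,10],[0.461,0.344,0.20,36.7,8]]'
```

```text
now 0.1 [ 0.2442 -0.5748  0.226 ] -66.99 x-axis [-6.0e-04  1.2e-03 -1.0e+00] F [-0.8  0.1  0.4] w 1.0
[-0.001, -0.015, -0.023, np.float64(-0.045)] [-0.001, -0.014, -0.024, np.float64(-0.045)] [-0.001, -0.012, -0.024, np.float64(-0.045)] [-0.002, -0.011, -0.025, np.float64(-0.045)] [-0.001, -0.01, -0.025, np.float64(-0.045)] [-0.002, -0.009, -0.026, np.float64(-0.045)] [-0.001, -0.008, -0.026, np.float64(-0.045)] [-0.002, -0.007, -0.027, np.float64(-0.045)] [-0.001, -0.005, -0.027, np.float64(-0.045)] [-0.002, -0.005, -0.027, np.float64(-0.045)] -> [ 0.4  -0.35  0.24] -41.2
[0.0, -0.01, -0.028, np.float64(-0.058)] [0.0, -0.008, -0.029, np.float64(-0.058)] [0.0, -0.007, -0.029, np.float64(-0.058)] [0.0, -0.005, -0.03, np.float64(-0.058)] [0.0, -0.003, -0.03, np.float64(-0.058)] [0.0, -0.002, -0.03, np.float64(-0.058)] [0.0, 0.0, -0.03, np.float64(-0.058)] [0.0, 0.002, -0.03, np.float64(-0.058)] [0.0, 0.003, -0.03, np.float64(-0.058)] [0.0, 0.005, -0.03, np.float64(-0.058)] -> [ 0.51  -0.069  0.24 ] -8.0
[0.0, -0.006, -0.026, np.float64(-0.052)] [0.0, -0.004, -0.027, np.float64(-0.052)] [0.0, -0.003, -0.027, np.float64(-0.052)] [0.0, -0.001, -0.027, np.float64(-0.052)] [0.0, -0.0, -0.027, np.float64(-0.052)] [0.0, 0.001, -0.027, np.float64(-0.052)] [0.0, 0.003, -0.027, np.float64(-0.052)] [0.0, 0.004, -0.027, np.float64(-0.052)] [0.0, 0.005, -0.026, np.float64(-0.052)] [0.0, 0.007, -0.026, np.float64(-0.052)] -> [0.49 0.2  0.24] 21.8
[0.005, 0.003, -0.018, np.float64(-0.032)] [0.005, 0.004, -0.018, np.float64(-0.032)] [0.005, 0.005, -0.018, np.float64(-0.032)] [0.005, 0.005, -0.018, np.float64(-0.032)] [0.005, 0.006, -0.017, np.float64(-0.032)] [0.005, 0.006, -0.017, np.float64(-0.032)] [0.005, 0.006, -0.017, np.float64(-0.032)] [0.005, 0.007, -0.017, np.float64(-0.032)] -> [0.461 0.343 0.2  ] 36.5
```

```bash
python3 -m handwheel '[[0,-0.001,-0.014,-0.023,-0.045,0,0],[0,-0.001,-0.013,-0.024,-0.045,0,0],[0,-0.001,-0.012,-0.024,-0.045,0,0],[0,-0.002,-0.011,-0.025,-0.045,0,0],[0,-0.001,-0.010,-0.025,-0.045,0,0],[0,-0.002,-0.009,-0.026,-0.045,0,0],[0,-0.001,-0.008,-0.026,-0.045,0,0],[0,-0.002,-0.007,-0.027,-0.045,0,0],[0,-0.001,-0.005,-0.027,-0.045,0,0],[0,-0.002,-0.005,-0.027,-0.045,0,0]]' 10
python3 -m handwheel '[[0,0,-0.010,-0.028,-0.058,0,0],[0,0,-0.008,-0.029,-0.058,0,0],[0,0,-0.007,-0.029,-0.058,0,0],[0,0,-0.005,-0.030,-0.058,0,0],[0,0,-0.003,-0.030,-0.058,0,0],[0,0,-0.002,-0.030,-0.058,0,0],[0,0,0,-0.030,-0.058,0,0],[0,0,0.002,-0.030,-0.058,0,0],[0,0,0.003,-0.030,-0.058,0,0],[0,0,0.005,-0.030,-0.058,0,0]]'
python3 -m handwheel '[[0,0,-0.006,-0.026,-0.052,0,0],[0,0,-0.004,-0.027,-0.052,0,0],[0,0,-0.003,-0.027,-0.052,0,0],[0,0,-0.001,-0.027,-0.052,0,0],[0,0,0,-0.027,-0.052,0,0],[0,0,0.001,-0.027,-0.052,0,0],[0,0,0.003,-0.027,-0.052,0,0],[0,0,0.004,-0.027,-0.052,0,0],[0,0,0.005,-0.026,-0.052,0,0],[0,0,0.007,-0.026,-0.052,0,0]]'
python3 -m handwheel '[[0,0.005,0.003,-0.018,-0.032,0,0],[0,0.005,0.004,-0.018,-0.032,0,0],[0,0.005,0.005,-0.018,-0.032,0,0],[0,0.005,0.005,-0.018,-0.032,0,0],[0,0.005,0.006,-0.017,-0.032,0,0],[0,0.005,0.006,-0.017,-0.032,0,0],[0,0.005,0.006,-0.017,-0.032,0,0],[0,0.005,0.007,-0.017,-0.032,0,0],[0,0,0,0,0,0,0],[0,0,0,0,0,0,0]]'
python3 - <<'E'
from h import *
save('wrist','w1')
for n in ('w1',):
    a=np.load('pics/w1.npz');K,P=a['K'],a['P']
    for q in([.461,.3436,.057],observe()['position']):
        c=np.linalg.inv(P)@np.r_[q,1];print((K@c[:3]/c[2]*1.5).round(1))
print(observe()['position'],observe()['joints'])
E
```

```text
clock: 1.1
position: [0.4021, -0.3492, 0.2409]
ee_rot: [1.713, 0.782, -1.713]
force: [-0.3, -0.5, 0.5]
width: 0.178
clock: 2.1
position: [0.5105, -0.0689, 0.241]
ee_rot: [1.307, 1.143, -1.307]
force: [-0.0, 0.5, -0.5]
width: 0.002
clock: 3.1
position: [0.4898, 0.1999, 0.2409]
ee_rot: [0.92, 1.367, -0.92]
force: [-0.0, 0.7, -0.0]
width: 0.003
clock: 4.1
position: [0.4611, 0.3412, 0.2004]
ee_rot: [0.727, 1.445, -0.728]
force: [-0.2, -0.1, 0.1]
width: 0.007
[377.4 273.4   1.5]
[374.8 372.2   1.5]
[0.46167165 0.34060712 0.20057807] [-0.24187615  0.46741571 -0.68913656  1.69295721  0.32795806  1.10043166
 -0.39252709]
```

View pics/w1.png

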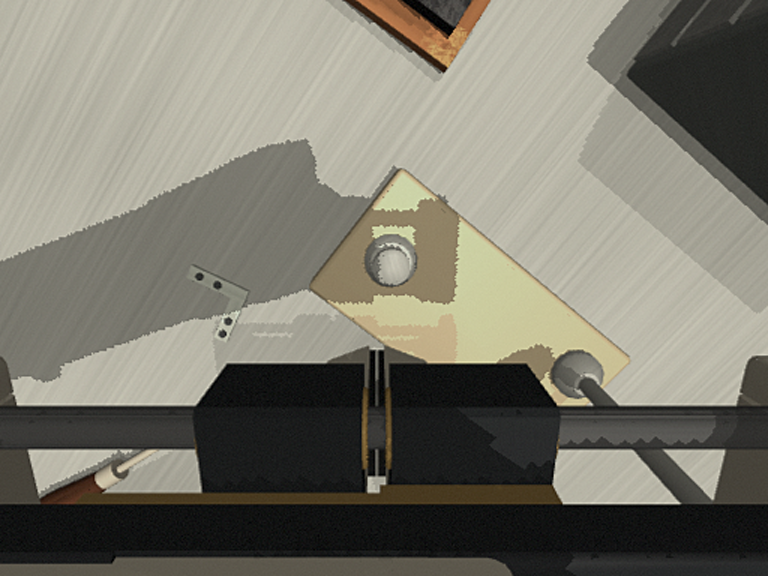

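The plunger's head is at (394,266) in the 1.5x wrist picture, about 17 px right of the predicted (377,273).

```bash
python3 - <<'E'
from h import *
from plan import plan
q=pt('w1',394/1.5,266/1.5,.057);print(q,pt('w1',394/1.5,266/1.5))
a=np.load('pics/w1.npz')
# depth points of shade region in top view
d=np.load('pics/t0.npz');pts=np.array([pt('t0',u,v) for u in range(60,130,2) for v in range(110,170,2)])
s=pts[(pts[:,2]>.1)]; D=s-np.r_[q[:2],0]; print('nearest shade', s[np.hypot(D[:,0],D[:,1]).argsort()[:4]].round(3))
plan([[q[0],q[1],.10,36.7,4],[q[0],q[1],.064,36.7,3]])
E
```

```text
[0.46678888 0.35414748 0.057     ] [0.46680696 0.35413014 0.05688989]
nearest shade [[0.549 0.274 0.189]
 [0.554 0.279 0.19 ]
 [0.557 0.282 0.195]
 [0.56  0.285 0.201]]
now 4.15 [0.4617 0.3406 0.2006] 36.48 x-axis [ 0.    -0.001 -1.   ] F [-0.2  0.2 -0.1] w 0.006
[0.025, 0.003, -0.002, np.float64(-0.001)] [0.025, 0.003, -0.002, np.float64(-0.001)] [0.025, 0.003, -0.002, np.float64(-0.001)] [0.026, 0.003, -0.002, np.float64(-0.001)] -> [0.467 0.354 0.1  ] 36.7
[0.012, 0.0, 0.0, np.float64(0.0)] [0.012, 0.0, 0.0, np.float64(0.0)] [0.012, 0.0, 0.0, np.float64(0.0)] -> [0.467 0.354 0.064] 36.7
```

```bash
python3 -m handwheel '[[0,0.025,0.001,-0.002,0,0,0],[0,0.025,0.001,-0.002,0,0,0],[0,0.025,0.001,-0.001,0,0,0],[0,0.025,0.001,0,0,0,0],[0,0,0,0,0,0,0],[0,0,0,0,0,0,0],[0,0,0,0,0,0,0]]'
python3 - <<'E'
from h import *
f=lambda n,u,v,z=None: print(n,(u,v),z,pt(n,u,v,z).round(4))
f('w1',401/1.5,168/1.5,.03);f('w1',310/1.5,288/1.5,.03);f('w1',630/1.5,358/1.5,.03)
print(observe()['position'])
save('wrist','w2')
a=np.load('pics/w2.npz')['im']; b=np.load('pics/t0.npz')['im'][120:240,50:150]
cv2.imwrite('pics/c2.png',np.hstack([a[:384],cv2.resize(b,(320,384),interpolation=cv2.INTER_CUBIC)]))
E
```

```text
clock: 4.85
position: [0.4629, 0.3479, 0.1023]
ee_rot: [0.73, 1.444, -0.728]
force: [0.2, -0.6, -0.3]
width: 0.002
w1 (267.3333333333333, 112.0) 0.03 [0.4341 0.4068 0.03  ]
w1 (206.66666666666666, 192.0) 0.03 [0.432  0.3005 0.03  ]
w1 (420.0, 238.66666666666666) 0.03 [0.6587 0.3995 0.03  ]
[0.46287789 0.34792233 0.10226671]
```

View pics/c2.png

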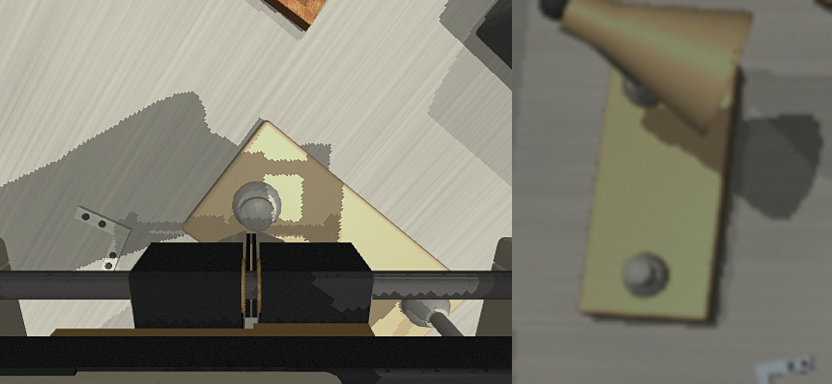

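```bash
python3 - <<'E'
from h import *
f=lambda n,u,v,z=None: print(n,(u,v),z,pt(n,u,v,z).round(4))
f('w2',258,213,.057);f('w2',258,213);f('w2',267,121,.03);f('w2',183,227,.03);f('t0',92.2,205,.057)
K=np.load('pics/w2.npz')['K'];print(K, np.load('pics/w2.npz')['P'].round(4))
im,d=np.load('pics/w2.npz')['im'],np.load('pics/w2.npz')['d']
P=np.array([[*pt('w2',u,v)] for u in range(225,290) for v in range(175,240)])
h=P[(P[:,2]>.053)&(P[:,2]<.062)];print(len(h),h.mean(0),h.min(0),h.max(0))
P=np.array([[*pt('w1',u,v)] for u in range(235,290) for v in range(150,200)])
h=P[(P[:,2]>.053)&(P[:,2]<.062)];print(len(h),h.mean(0),h.min(0),h.max(0))
P=np.array([[*pt('t0',u,v)] for u in range(82,102) for v in range(195,215)])
h=P[(P[:,2]>.052)&(P[:,2]<.062)];print(len(h),h.mean(0),h.min(0),h.max(0))
E
```

```text
w2 (258, 213) 0.057 [0.4645 0.3552 0.057 ]
w2 (258, 213) None [0.4646 0.3551 0.0565]
w2 (267, 121) 0.03 [0.4341 0.4077 0.03  ]
w2 (183, 227) 0.03 [0.43   0.3036 0.03  ]
t0 (92.2, 205) 0.057 [0.4601 0.3413 0.057 ]
[[311.60198899   0.         250.73534342]
 [  0.         311.60198899 197.64685081]
 [  0.           0.           1.        ]] [[ 0.8044  0.5696  0.1687  0.4183]
 [ 0.594  -0.7724 -0.2249  0.4086]
 [ 0.0022  0.2811 -0.9597  0.2598]
 [ 0.      0.      0.      1.    ]]
930 [0.46490491 0.35335625 0.05551255] [0.45313388 0.34029125 0.05300244] [0.47755748 0.36491416 0.05701723]
472 [0.46560098 0.35238373 0.0555762 ] [0.45375552 0.33979478 0.05302185] [0.47833029 0.36427733 0.05706631]
61 [0.46159266 0.35244875 0.05515872] [0.45195602 0.34286531 0.05222326] [0.471258   0.36412502 0.05693838]
```

```bash
python3 -m handwheel '[[0,0.015,0.002,-0.001,0,0,0],[0,0.015,0.002,-0.002,0,0,0],[0,0.010,0,0,0,0,0],[0,0.005,0,0,0,0,0],[0,0.003,0,0,0,0,0],[0,0.003,0,0,0,0,0],[0,0.002,0,0,0,0,0],[0,0.001,0,0,0,0,0],[0,0,0,0,0,0,0],[0,0,0,0,0,0,0]]'
```

```text
clock: 5.9
position: [0.4632, 0.3524, 0.0487]
ee_rot: [0.728, 1.444, -0.728]
force: [-7.0, -6.8, 23.8]
width: -0.001
```

```bash
python3 -m handwheel '[[0,0.001,0,0,0,0,0],[0,0,0,0,0,0,0],[0,0,0,0,0,0,0]]'
python3 - <<'E'
from h import *
save('top','t1');save('scene','s1')
for n,b in(('t0','t1'),('s0','s1')):
    a,c=np.load(f'pics/{n}.npz')['im'].astype(int),np.load(f'pics/{b}.npz')['im'].astype(int)
    D=(c-a).mean(2); print(n,D.mean(),'bright px',(D>15).sum()); 
    y,x=np.where(D>15); print(np.median(x) if len(x) else 0,np.median(y) if len(y) else 0)
a,c=[np.load(f'pics/{n}.npz')['im'] for n in('t0','t1')]; print('card px',a[178:184,190:196].mean(),c[178:184,190:196].mean())
print(observe()['position'],observe()['force'])
E
```

```text
clock: 6.2
position: [0.4632, 0.3524, 0.0485]
ee_rot: [0.728, 1.444, -0.728]
force: [-9.4, -9.6, 33.2]
width: 0.005
t0 15.692513359917534 bright px 136329
300.0 175.0
s0 1.230282253689236 bright px 7991
170.0 112.0
card px 132.25 164.88888888888889
[0.46326925 0.35238806 0.04852258] [-8.87317485 -8.92454341 33.45677772]
```

```bash
python3 plan.py '[[0.463,0.352,0.24,36.7,6],[0.50,0.20,0.24,17,6],[0.52,-0.05,0.24,-20,9],[0.46,-0.31,0.25,-69,10]]' | sed 's/np.float64//g'
```

```text
now 6.3 [0.4633 0.3524 0.0485] 36.5 x-axis [ 1.5e-03 -8.0e-04 -1.0e+00] F [-8.9 -8.9 33.5] w 0.001
[-0.032, -0.0, 0.0, (-0.001)] [-0.032, -0.0, 0.0, (-0.001)] [-0.032, -0.0, 0.0, (-0.001)] [-0.032, -0.0, 0.0, (-0.001)] [-0.032, -0.0, 0.0, (-0.001)] [-0.031, -0.0, 0.0, (-0.001)] -> [0.463 0.352 0.24 ] 36.8
[-0.0, -0.01, 0.024, (0.058)] [-0.0, -0.009, 0.025, (0.058)] [-0.0, -0.008, 0.025, (0.058)] [-0.0, -0.006, 0.025, (0.058)] [-0.0, -0.004, 0.026, (0.058)] [-0.0, -0.003, 0.026, (0.058)] -> [0.5  0.2  0.24] 16.9
[-0.0, -0.006, 0.027, (0.072)] [-0.0, -0.004, 0.028, (0.072)] [-0.0, -0.002, 0.028, (0.072)] [-0.0, -0.0, 0.028, (0.072)] [-0.0, 0.002, 0.028, (0.072)] [-0.0, 0.004, 0.027, (0.072)] [-0.0, 0.006, 0.027, (0.072)] [-0.0, 0.008, 0.027, (0.072)] [-0.0, 0.009, 0.026, (0.072)] -> [ 0.52 -0.05  0.24] -20.2
[-0.001, 0.003, 0.026, (0.085)] [-0.001, 0.006, 0.026, (0.085)] [-0.001, 0.008, 0.026, (0.085)] [-0.001, 0.01, 0.025, (0.085)] [-0.001, 0.012, 0.024, (0.085)] [-0.001, 0.014, 0.023, (0.085)] [-0.001, 0.016, 0.021, (0.085)] [-0.001, 0.017, 0.02, (0.085)] [-0.001, 0.019, 0.018, (0.085)] [-0.001, 0.021, 0.017, (0.085)] -> [ 0.46 -0.31  0.25] -68.9
```

```bash
python3 -m handwheel '[[0,-0.032,0,0,0,0,0],[0,-0.032,0,0,0,0,0],[0,-0.032,0,0,0,0,0],[0,-0.032,0,0,0,0,0],[0,-0.032,0,0,0,0,0],[0,-0.031,0,0,0,0,0]]'
python3 -m handwheel '[[0,0,-0.010,0.024,0.058,0,0],[0,0,-0.009,0.025,0.058,0,0],[0,0,-0.008,0.025,0.058,0,0],[0,0,-0.006,0.025,0.058,0,0],[0,0,-0.004,0.026,0.058,0,0],[0,0,-0.003,0.026,0.058,0,0]]'
python3 -m handwheel '[[0,0,-0.006,0.027,0.072,0,0],[0,0,-0.004,0.028,0.072,0,0],[0,0,-0.002,0.028,0.072,0,0],[0,0,0,0.028,0.072,0,0],[0,0,0.002,0.028,0.072,0,0],[0,0,0.004,0.027,0.072,0,0],[0,0,0.006,0.027,0.072,0,0],[0,0,0.008,0.027,0.072,0,0],[0,0,0.009,0.026,0.072,0,0]]'
python3 -m handwheel '[[0.6,-0.001,0.003,0.026,0.085,0,0],[0.6,-0.001,0.006,0.026,0.085,0,0],[0.6,-0.001,0.008,0.026,0.085,0,0],[0.6,-0.001,0.010,0.025,0.085,0,0],[0.6,-0.001,0.012,0.024,0.085,0,0],[0.6,-0.001,0.014,0.023,0.085,0,0],[0.6,-0.001,0.016,0.021,0.085,0,0],[0.6,-0.001,0.017,0.020,0.085,0,0],[0.6,-0.001,0.019,0.018,0.085,0,0],[0.6,-0.001,0.021,0.017,0.085,0,0]]'
python3 -m handwheel '[[0.6,0,0,0,0,0,0],[0.6,0,0,0,0,0,0]]'
python3 - <<'E'
from h import *
print(observe()['position'],observe()['joints'])
save('wrist','w3')
a=np.load('pics/w3.npz');K,P=a['K'],a['P']
c=np.linalg.inv(P)@[.49,-.312,.098,1];print((K@c[:3]/c[2]*1.5).round(1))
E
```

```text
clock: 6.9
position: [0.4636, 0.3524, 0.2384]
ee_rot: [0.729, 1.445, -0.728]
force: [1.0, 0.3, -0.4]
width: 0.007
clock: 7.5
position: [0.5002, 0.1985, 0.2369]
ee_rot: [0.996, 1.331, -0.995]
force: [0.7, 0.7, -0.1]
width: 0.005
clock: 8.4
position: [0.5176, -0.0517, 0.237]
ee_rot: [1.471, 1.015, -1.47]
force: [0.8, 0.3, -0.0]
width: 0.005
clock: 9.4
position: [0.4555, -0.3118, 0.2468]
ee_rot: [2.028, 0.364, -2.028]
force: [0.9, 0.5, -0.5]
width: 0.603
clock: 9.6
position: [0.4557, -0.311, 0.2466]
ee_rot: [2.026, 0.368, -2.026]
force: [-0.3, 0.8, -0.4]
width: 0.601
[ 0.45574299 -0.31097983  0.24656106] [ 0.58872518  0.30598341 -0.11288839  1.71753731  0.03757692  1.12044926
 -0.74747167]
[396.6 232.1   1.5]
```

View pics/w3.png

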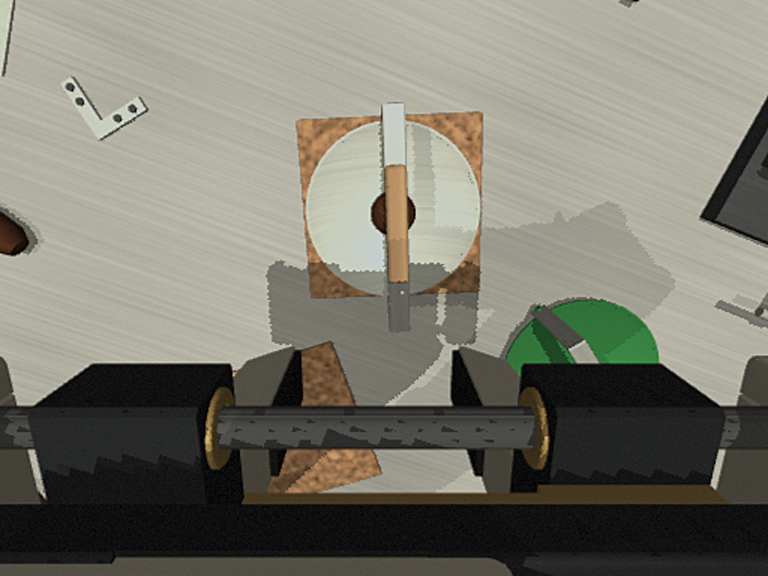

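The wrist view shows the grip bar from (396,165) to (398,282), the ball beneath it at (393,213), and the green dish lower right.

```bash
python3 - <<'E'
from h import *
f=lambda u,v,z=None: print((u,v),z,pt('w3',u/1.5,v/1.5,z).round(4))
for z in(None,.107): f(396,166,z);f(398,282,z);f(397,222,z)
P=np.array([pt('w3',u,v) for u in range(248,285) for v in range(60,225)])
h=P[(P[:,2]>.101)&(P[:,2]<.115)]
print(len(h),h.mean(0),np.median(h,0)); u,s,vt=np.linalg.svd(h[:,:2]-h[:,:2].mean(0),full_matrices=False);print(np.degrees(np.arctan2(vt[0,1],vt[0,0])), np.ptp((h[:,:2]-h[:,:2].mean(0))@vt.T,axis=0), ((h[:,:2]-h[:,:2].mean(0))@vt.T).max(0))
m=[pt('w3',u/1.5,v/1.5,.006) for u,v in((297,119),(482,112),(480,297),(310,297))];print('mat',np.round(m,4),np.mean(m,0))
P=np.array([pt('t0',u,v) for u in range(325,355) for v in range(170,220)]);h=P[(P[:,2]>.102)&(P[:,2]<.115)];print('top',len(h),h.mean(0))
P=np.array([pt('s0',u,v) for u in range(165,195) for v in range(155,210)]);h=P[(P[:,2]>.102)&(P[:,2]<.115)];print('scene',len(h),h.mean(0))
print('cardw');P=np.array([pt('t1',u,v) for u in (193,) for v in (180,)]);print(P)
E
```

```text
(396, 166) None [ 0.5287 -0.2961  0.1061]
(398, 282) None [ 0.4603 -0.3243  0.1044]
(397, 222) None [ 0.4971 -0.3091  0.1068]
(396, 166) 0.107 [ 0.5287 -0.296   0.107 ]
(398, 282) 0.107 [ 0.4609 -0.324   0.107 ]
(397, 222) 0.107 [ 0.4971 -0.309   0.107 ]
1143 [ 0.49598833 -0.30893415  0.10601204] [ 0.49672126 -0.30883393  0.10623403]
-156.9561745287586 [0.07478683 0.01403394] [0.03886535 0.00714062]
mat [[ 0.5348 -0.2132  0.006 ]
 [ 0.5917 -0.3493  0.006 ]
 [ 0.451  -0.4109  0.006 ]
 [ 0.3977 -0.2697  0.006 ]] [ 0.49379045 -0.31074634  0.006     ]
top 160 [ 0.48823462 -0.3107154   0.10599379]
scene 89 [ 0.49760548 -0.30853128  0.10678488]
cardw
[[0.54822153 0.08349212 0.00274392]]
```

```bash
python3 plan.py '[[0.495,-0.310,0.23,-67.3,4],[0.495,-0.310,0.14,-67.3,3]]' | sed 's/np.float64//g'
```

```text
now 9.65 [ 0.4561 -0.3099  0.2466] -69.33 x-axis [-0.e+00  6.e-04 -1.e+00] F [0.5 0.7 0.2] w 0.599
[0.004, 0.003, -0.009, (-0.009)] [0.004, 0.004, -0.009, (-0.009)] [0.004, 0.004, -0.009, (-0.009)] [0.005, 0.003, -0.009, (-0.009)] -> [ 0.495 -0.31   0.23 ] -67.3
[0.03, 0.0, -0.0, (0.0)] [0.03, 0.0, -0.0, (0.0)] [0.03, 0.0, -0.0, (0.0)] -> [ 0.495 -0.31   0.14 ] -67.3
```

```bash
python3 -m handwheel '[[0.6,0.004,0.003,-0.009,-0.009,0,0],[0.6,0.004,0.004,-0.009,-0.009,0,0],[0.6,0.004,0.004,-0.009,-0.009,0,0],[0.6,0.005,0.003,-0.009,-0.009,0,0],[0.6,0.03,0,0,0,0,0],[0.6,0.03,0,0,0,0,0],[0.6,0.02,0,0,0,0,0],[0.6,0.01,0,0,0,0,0],[0.6,0,0,0,0,0,0],[0.6,0,0,0,0,0,0]]'
python3 - <<'E'
from h import *
o=observe();save('wrist','w4')
from plan import plan; plan([[.495,-.310,.080,-67.3,3]])
P=np.array([pt('w4',u,v) for u in range(190,310) for v in range(90,300)]);h=P[(P[:,2]>.101)&(P[:,2]<.110)]
e=np.array([np.cos(np.radians(22.7)),np.sin(np.radians(22.7))]);n=np.array([-e[1],e[0]])
D=h[:,:2]-[.495,-.31];print(len(h),(D@e).min(),(D@e).max(),(D@n).min(),(D@n).max())
E
```

```text
clock: 10.65
position: [0.4954, -0.3098, 0.1404]
ee_rot: [2.003, 0.403, -2.002]
force: [0.4, 0.4, 0.5]
width: 0.602
now 10.7 [ 0.4956 -0.3099  0.1408] -67.2 x-axis [ 1.6e-03 -8.0e-04 -1.0e+00] F [-0.2  0.   0.5] w 0.598
[0.02, -0.0, 0.0, np.float64(0.001)] [0.02, -0.0, 0.0, np.float64(0.001)] [0.021, -0.0, 0.001, np.float64(0.001)] -> [ 0.495 -0.31   0.08 ] -67.4
2066 -0.03182529944292348 0.03699842367127758 -0.007881597284870619 0.0067223259888004715
```

View pics/w4.png

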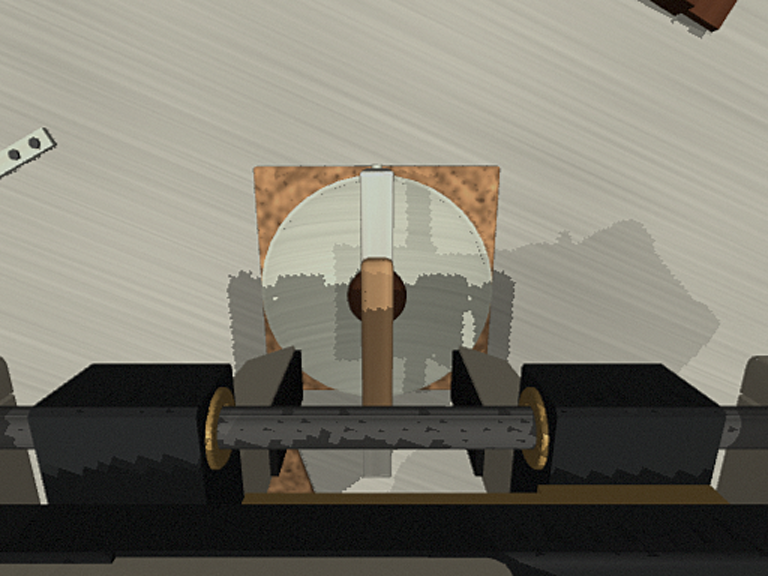

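The grip is centred between the fingers at column 377 and parallel to the pads, and its far end is 37 mm ahead (38 expected). I'll descend and grip.

```bash
python3 -m handwheel '[[0.6,0.02,0,0,0,0,0],[0.6,0.02,0,0,0,0,0],[0.6,0.015,0,0,0,0,0],[0.6,0.006,0,0,0,0,0],[0.6,0,0,0,0,0,0],[0.6,0,0,0,0,0,0]]'
python3 -m handwheel '[[0.3,0,0,0,0,0,0],[0.3,0,0,0,0,0,0],[0.3,0,0,0,0,0,0],[0.22,0,0,0,0,0,0],[0.2,0,0,0,0,0,0],[0.18,0,0,0,0,0,0],[0.16,0,0,0,0,0,0],[0.14,0,0,0,0,0,0],[0.1,0,0,0,0,0,0],[0,0,0,0,0,0,0]]' 30
python3 -m handwheel '[[0,0,0,0,0,0,0],[0,0,0,0,0,0,0],[0,0,0,0,0,0,0]]'
```

```text
clock: 11.3
position: [0.4954, -0.31, 0.0798]
ee_rot: [2.004, 0.402, -2.001]
force: [-0.3, -0.9, 1.6]
width: 0.601
clock: 12.3
position: [0.4948, -0.3099, 0.0788]
ee_rot: [2.003, 0.403, -2.003]
force: [1.2, -1.1, 0.6]
width: 0.149
clock: 12.6
position: [0.4948, -0.3098, 0.0788]
ee_rot: [2.003, 0.403, -2.003]
force: [0.5, -1.9, 0.4]
width: 0.151
```

```bash
python3 -m handwheel '[[0,-0.001,0,0,0,0,0],[0,-0.003,0,0,0,0,0],[0,-0.005,0,0,0,0,0],[0,-0.008,0,0,0,0,0],[0,-0.011,0,0,0,0,0],[0,-0.013,0,0,0,0,0],[0,-0.014,0,0,0,0,0],[0,-0.013,0,0,0,0,0],[0,-0.011,0,0,0,0,0],[0,-0.008,0,0,0,0,0]]'
python3 -m handwheel '[[0,-0.005,0,0,0,0,0],[0,-0.003,0,0,0,0,0],[0,-0.002,0,0,0,0,0],[0,0,0,0,0,0,0],[0,0,0,0,0,0,0]]'
python3 - <<'E'
from h import *
save('wrist','w5'); save('top','t2')
a=np.load('pics/w5.npz')['im']; b=np.load('pics/t2.npz')['im'][60:260,60:440]
cv2.imwrite('pics/c5.png',np.vstack([cv2.resize(a[90:],(512,294)),cv2.resize(b,(512,270))]))
from plan import plan; plan([[.550,.084,.176,-67.3,30]])
print(observe()['ft_torque'],observe()['joints'])
E
```

```text
clock: 13.6
position: [0.495, -0.3098, 0.1671]
ee_rot: [2.004, 0.403, -2.002]
force: [0.2, -0.3, -2.2]
width: 0.152
clock: 14.1
position: [0.4945, -0.3096, 0.1753]
ee_rot: [2.003, 0.404, -2.004]
force: [0.3, -0.3, -3.6]
width: 0.15
now 14.2 [ 0.4945 -0.3096  0.1753] -67.21 x-axis [-6.e-04  3.e-04 -1.e+00] F [-0.4  0.1 -2.3] w 0.152
[-0.0, -0.011, -0.007, np.float64(0.0)] [-0.0, -0.011, -0.007, np.float64(0.0)] [-0.0, -0.011, -0.007, np.float64(0.0)] [-0.0, -0.011, -0.007, np.float64(0.0)] [-0.0, -0.011, -0.007, np.float64(0.0)] [-0.0, -0.011, -0.007, np.float64(0.0)] [-0.0, -0.011, -0.007, np.float64(0.0)] [-0.0, -0.011, -0.007, np.float64(0.0)] [-0.0, -0.012, -0.007, np.float64(0.0)] [-0.0, -0.011, -0.007, np.float64(0.0)] [-0.0, -0.012, -0.007, np.float64(0.0)] [-0.0, -0.011, -0.007, np.float64(0.0)] [-0.0, -0.012, -0.007, np.float64(0.0)] [-0.0, -0.011, -0.007, np.float64(0.0)] [-0.0, -0.012, -0.007, np.float64(0.0)] [-0.0, -0.011, -0.007, np.float64(0.0)] [-0.0, -0.012, -0.007, np.float64(0.0)] [-0.0, -0.011, -0.007, np.float64(0.0)] [-0.0, -0.012, -0.006, np.float64(0.0)] [-0.0, -0.011, -0.007, np.float64(0.0)] [-0.0, -0.012, -0.006, np.float64(0.0)] [-0.0, -0.011, -0.007, np.float64(0.0)] [-0.0, -0.012, -0.006, np.float64(0.0)] [-0.0, -0.011, -0.007, np.float64(0.0)] [-0.0, -0.012, -0.006, np.float64(0.0)] [-0.0, -0.011, -0.007, np.float64(0.0)] [-0.0, -0.012, -0.006, np.float64(0.0)] [-0.0, -0.011, -0.007, np.float64(0.0)] [-0.0, -0.012, -0.006, np.float64(0.0)] [-0.001, -0.011, -0.007, np.float64(0.0)] -> [0.55  0.084 0.176] -67.2
[ 0.05089972  0.00198532 -0.04611292] [ 0.55692227  0.42089965 -0.12316335  1.73374563  0.06000358  0.99126211
 -0.76155609]
```

View pics/c5.png

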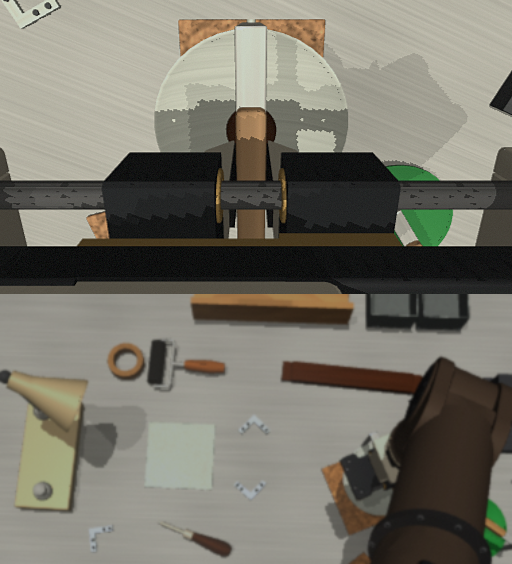

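```bash
python3 - <<'E'
from h import *
I={n:np.load(f'pics/{n}.npz')['im'].astype(float) for n in('t0','t1','t2')}
for n,i in I.items(): print(n,'card',i[175:185,188:200].mean(),'bench far',i[230:240,220:235].mean(),'bench right',i[100:106,420:440].mean(),'near card',i[215:222,180:190].mean(), 'shade/floor',i[5:15,200:300].mean())
D={n:np.load(f'pics/{n}.npz')['im'].astype(float) for n in('s0','s1')}
d=np.abs(D['s1']-D['s0']).mean(2); cv2.imwrite('pics/d.png',np.hstack([cv2.resize(I['t1'].astype(np.uint8)[100:300,0:300],(390,260)),cv2.resize(D['s1'].astype(np.uint8)[150:350,220:512],(390,260))]))
E
```

```text
t0 card 132.15277777777777 bench far 115.3711111111111 bench right 115.25555555555556 near card 118.17619047619047 shade/floor 56.52033333333333
t1 card 164.91944444444445 bench far 126.67111111111112 bench right 146.12222222222223 near card 40.7 shade/floor 73.55966666666667
t2 card 167.63888888888889 bench far 147.62222222222223 bench right 147.54444444444445 near card 151.1095238095238 shade/floor 74.391
```

View pics/d.png

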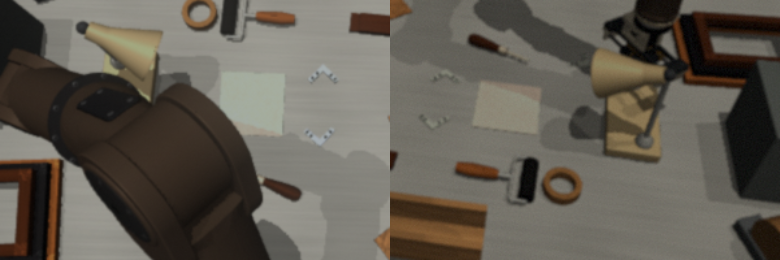

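The dish hangs level with the ball centred under the grip. The lamp's light is not rendered, since the brightness change is only camera exposure. The plunger push rests on z = 0.0485 and 33 N against a hard stop. Now I'll carry the dish, with gentle ramps.

```bash
python3 -m handwheel '[[0,0,-0.001,-0.001,0,0,0],[0,0,-0.0035,-0.002,0,0,0],[0,0,-0.006,-0.0035,0,0,0],[0,0,-0.008,-0.005,0,0,0],[0,0,-0.0105,-0.006,0,0,0],[0,0,-0.0125,-0.0075,0,0,0],[0,0,-0.0136,-0.0081,0,0,0],[0,0,-0.0136,-0.0081,0,0,0],[0,0,-0.0136,-0.0081,0,0,0],[0,0,-0.0136,-0.0081,0,0,0]]'
python3 -m handwheel '[[0,0,-0.0136,-0.0081,0,0,0],[0,0,-0.0136,-0.0081,0,0,0],[0,0,-0.0136,-0.0081,0,0,0],[0,0,-0.0136,-0.0081,0,0,0],[0,0,-0.0136,-0.0081,0,0,0],[0,0,-0.0136,-0.0081,0,0,0],[0,0,-0.0136,-0.0081,0,0,0],[0,0,-0.0136,-0.0081,0,0,0],[0,0,-0.0136,-0.0081,0,0,0],[0,0,-0.0136,-0.0081,0,0,0]]'
python3 -m handwheel '[[0,0,-0.0136,-0.0081,0,0,0],[0,0,-0.0136,-0.0081,0,0,0],[0,0,-0.0136,-0.0081,0,0,0],[0,0,-0.0136,-0.0081,0,0,0],[0,0,-0.0136,-0.0081,0,0,0],[0,0,-0.0125,-0.0075,0,0,0],[0,0,-0.0105,-0.006,0,0,0],[0,0,-0.008,-0.005,0,0,0],[0,0,-0.006,-0.0035,0,0,0],[0,0,-0.0035,-0.002,0,0,0]]'
python3 -m handwheel '[[0,0,-0.001,-0.001,0,0,0],[0,0,0,0,0,0,0],[0,0,0,0,0,0,0],[0,0,0,0,0,0,0]]'
python3 - <<'E'
from h import *
save('wrist','w6'); o=observe(); print(o['joints'])
from plan import plan; plan([])
a=np.load('pics/w6.npz');K,P=a['K'],a['P']
for q in([.62,.154],[.62,.014],[.48,.154],[.48,.014]):
    c=np.linalg.inv(P)@[*q,.002,1];print(q,(K@c[:3]/c[2]*1.5).round(1))
E
```

```text
clock: 15.2
position: [0.5107, -0.1974, 0.1758]
ee_rot: [2.003, 0.404, -2.003]
force: [0.7, 0.5, -2.4]
width: 0.149
clock: 16.2
position: [0.5324, -0.0406, 0.1758]
ee_rot: [2.003, 0.404, -2.003]
force: [-0.2, -0.6, -2.9]
width: 0.15
clock: 17.2
position: [0.5499, 0.0833, 0.1757]
ee_rot: [2.003, 0.404, -2.003]
force: [0.2, -0.2, -2.4]
width: 0.15
clock: 17.6
position: [0.5504, 0.0835, 0.1757]
ee_rot: [2.003, 0.403, -2.003]
force: [-0.1, -0.6, -3.3]
width: 0.149
[-0.06406305  0.38958619 -0.24464669  1.79110883  0.11166179  0.97439378
 -1.52769699]
now 17.65 [0.5504 0.0836 0.1757] -67.25 x-axis [-0.e+00 -2.e-04 -1.e+00] F [ 0.6 -0.2 -2.2] w 0.151
[0.62, 0.154] [318.5 136.5   1.5]
[0.62, 0.014] [504.7 217.7   1.5]
[0.48, 0.154] [252.2 318.6   1.5]
[0.48, 0.014] [422.7 384.1   1.5]
```

View pics/w6.png

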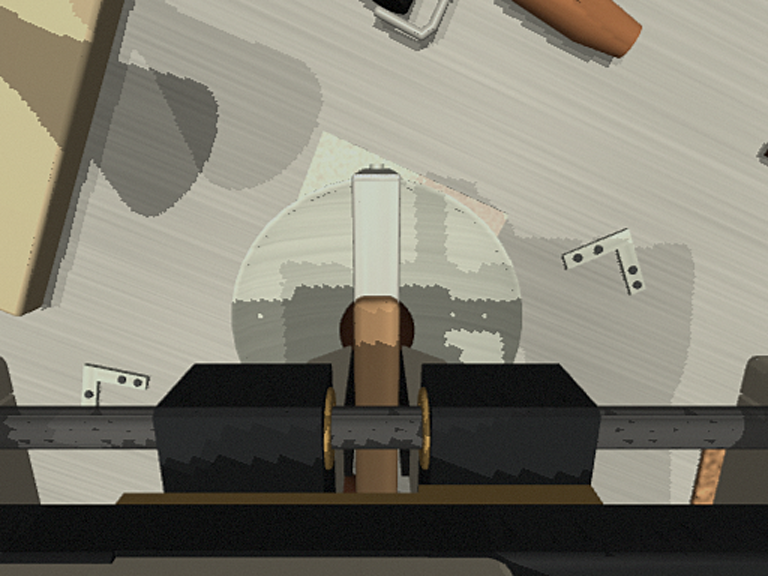

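Two card corners show at (323,132) and (508,215), within about 5 px of the predictions, so the card lies some 3–4 mm further in x. The ball is still centred. I'll make a small correction, then hold.

```bash
python3 -m handwheel '[[0,0,0.0005,-0.001,0,0,0],[0,0,0.0005,-0.001,0,0,0],[0,0,0.0005,-0.001,0,0,0],[0,0,0,0,0,0,0],[0,0,0,0,0,0,0],[0,0,0,0,0,0,0],[0,0,0,0,0,0,0],[0,0,0,0,0,0,0],[0,0,0,0,0,0,0],[0,0,0,0,0,0,0]]'
python3 -m handwheel '[[0,0,0,0,0,0,0],[0,0,0,0,0,0,0],[0,0,0,0,0,0,0],[0,0,0,0,0,0,0],[0,0,0,0,0,0,0],[0,0,0,0,0,0,0],[0,0,0,0,0,0,0],[0,0,0,0,0,0,0],[0,0,0,0,0,0,0],[0,0,0,0,0,0,0]]'
python3 -m handwheel '[[0,0,0,0,0,0,0],[0,0,0,0,0,0,0],[0,0,0,0,0,0,0],[0,0,0,0,0,0,0],[0,0,0,0,0,0,0],[0,0,0,0,0,0,0],[0,0,0,0,0,0,0],[0,0,0,0,0,0,0],[0,0,0,0,0,0,0],[0,0,0,0,0,0,0]]'
python3 plan.py '[]'
python3 - <<'E'
from h import *
print(pt('w6',323/1.5,132/1.5,.002),pt('w6',508/1.5,215/1.5,.002))
save('wrist','w7')
for n in('w5','w7'):  # ball visibility + dish underside height
    im=np.load(f'pics/{n}.npz')['im'].astype(int); m=(im.max(2)<70)&(im[...,2]>im[...,0]+12); m[:195]=0;m[240:]=0;m[:,:215]=0;m[:,290:]=0
    y,x=np.where(m);print(n,m.sum(),x.mean()*1.5,y.mean()*1.5,x.min()*1.5,x.max()*1.5,y.min()*1.5)
E
```

```text
clock: 18.65
position: [0.5538, 0.0838, 0.1757]
ee_rot: [2.003, 0.404, -2.003]
force: [-1.0, 0.0, -2.8]
width: 0.153
clock: 19.65
position: [0.5538, 0.0838, 0.1757]
ee_rot: [2.003, 0.404, -2.003]
force: [0.4, 1.6, -3.1]
width: 0.152
clock: 20.65
position: [0.5538, 0.0838, 0.1757]
ee_rot: [2.003, 0.404, -2.003]
force: [-0.4, -0.3, -2.0]
width: 0.147
now 20.65 [0.5538 0.0838 0.1757] -67.21 x-axis [-0.e+00 -1.e-04 -1.e+00] F [-0.4 -0.3 -2. ] w 0.147
[0.62383567 0.15223525 0.002     ] [0.6225755 0.0126938 0.002    ]
w5 486 376.8796296296296 327.8179012345679 339.0 412.5 301.5
w7 473 376.76955602537 328.22727272727275 340.5 412.5 301.5
```

```bash
python3 -m handwheel '[[0,0,0,0,-0.02,0,0],[0,0,0,0,-0.04,0,0],[0,0,0,0,-0.06,0,0],[0,0,0,0,-0.08,0,0],[0,0,0,0,-0.08,0,0],[0,0,0,0,-0.08,0,0],[0,0,0,0,-0.08,0,0],[0,0,0,0,-0.08,0,0],[0,0,0,0,-0.08,0,0],[0,0,0,0,-0.08,0,0]]'
python3 -m handwheel '[[0,0,0,0,-0.08,0,0],[0,0,0,0,-0.08,0,0],[0,0,0,0,-0.08,0,0],[0,0,0,0,-0.08,0,0],[0,0,0,0,-0.08,0,0],[0,0,0,0,-0.08,0,0],[0,0,0,0,-0.08,0,0],[0,0,0,0,-0.08,0,0],[0,0,0,0,-0.08,0,0],[0,0,0,0,-0.06,0,0]]'
python3 -m handwheel '[[0,0,0,0,-0.051,0,0],[0,0,0,0,-0.04,0,0],[0,0,0,0,-0.02,0,0],[0,0,0,0,0,0,0],[0,0,0,0,0,0,0],[0,0,0,0,0,0,0],[0,0,0,0,0,0,0],[0,0,0,0,0,0,0],[0,0,0,0,0,0,0],[0,0,0,0,0,0,0]]'
python3 plan.py '[]'
python3 - <<'E'
from h import *
save('wrist','w8'); save('scene','s2'); a=np.load('pics/w8.npz')['im']; b=np.load('pics/s2.npz')['im'][130:360,200:512]
im=a.astype(int); m=(im.max(2)<70)&(im[...,2]>im[...,0]+12); m[:195]=0;m[240:]=0;m[:,:215]=0;m[:,290:]=0
y,x=np.where(m);print(m.sum(),x.mean()*1.5,y.mean()*1.5,x.min()*1.5,x.max()*1.5,y.min()*1.5)
cv2.imwrite('pics/c8.png',np.hstack([cv2.resize(a,(400,300)),cv2.resize(b,(400,300))]))
E
```

```text
clock: 21.7
position: [0.5538, 0.0838, 0.1757]
ee_rot: [1.559, 0.937, -1.559]
force: [0.4, -0.9, -3.3]
width: 0.15
clock: 22.7
position: [0.5538, 0.0837, 0.1757]
ee_rot: [0.992, 1.333, -0.992]
force: [-0.2, 0.6, -1.9]
width: 0.148
clock: 23.7
position: [0.5538, 0.0839, 0.1757]
ee_rot: [0.911, 1.372, -0.911]
force: [0.0, 0.2, -2.8]
width: 0.148
now 23.7 [0.5538 0.0839 0.1757] 22.8 x-axis [ 0.e+00 -1.e-04 -1.e+00] F [ 0.   0.2 -2.8] w 0.148
467 377.2259100642398 327.2730192719486 339.0 412.5 301.5
```

View pics/c8.png

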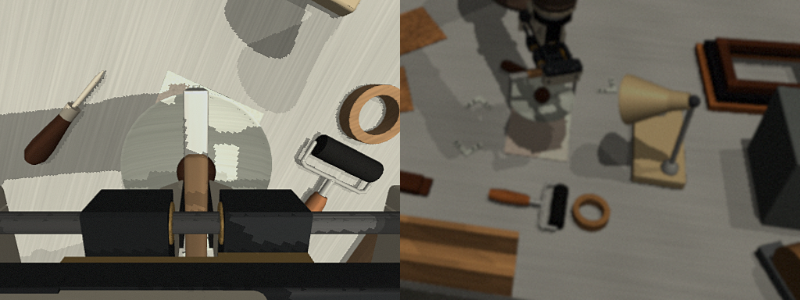

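The dish is turned 90.0°, level and over the card, with the ball in the middle. I'll settle briefly and hand in.

```bash
python3 -m handwheel '[[0,0,0,0,0,0,0],[0,0,0,0,0,0,0],[0,0,0,0,0,0,0],[0,0,0,0,0,0,0],[0,0,0,0,0,0,0],[0,0,0,0,0,0,0],[0,0,0,0,0,0,0],[0,0,0,0,0,0,0],[0,0,0,0,0,0,0],[0,0,0,0,0,0,0]]'
python3 -c "
from cell import *
print(sign_off())"
```

```text
clock: 24.8
position: [0.5538, 0.0838, 0.1757]
ee_rot: [0.911, 1.372, -0.911]
force: [-0.2, -0.3, -2.9]
width: 0.151
the job is handed in; nothing more can be done
None
```

I carried out the whole job in the order asked, and it was handed in at about 25 s of the 70 s allowed.

**What I did:** I pushed the plunger down, then lifted the dish by its grip and carried it to the card. I held it there for about 2.7 s facing as it stood, then turned it a quarter turn. It was still held over the card when I handed in.

**Last checks:**
- **Plunger:** the fingertips came to rest at z = 0.0485 m with 33 N against a hard stop. The full stop is at 0.049 m, and the spring alone pushes back with at most 6 N.
- **Dish:** it turned 90.0° (−67.2° to +22.8°) and the tool stayed vertical. Its underside is about 103 mm above the bench, or about 10 cm above the card, within a few mm of the card's middle.
- **Ball:** it sat at the same place in the wrist picture after the lift, the hold and the turn, to within about 1 pixel, and the gripper never came near it.
- **Other things:** the objects still in view appear undisturbed in the last pictures.

**What disagreed or could not be seen:**
- **Lamp:** its light does not show in the pictures, so I judged it switched on only from the push depth and force.
- **Camera positions:** the overhead camera differed from the wrist camera by 3–10 mm. I used the wrist camera for the plunger, grip and card.

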